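Load a key tag into the marking jig and latch its shuttle

TASK

Fold both flaps of the small cardboard carton well back to the outside, take out the key tag and lay it flat in the pocket of the marking jig's shuttle while the shuttle is still drawn out. Then push the shuttle in under the gate until its spring plunger snaps in behind the pin and it is fully home, with the tag still lying flat in the pocket. Leave the peg block, the tape measure and the mug where they stand.

Things in the scene. Friction and masses are not known exactly. Their poses are not given: they have to be found in the camera images.
- carton: open brown cardboard carton fixed to the desk, 136 (its x) x 140 (its y) x 45 mm high, walls and floor 4 mm. Origin: centre of its underside, z up. Flaps are hinged on top of its +y and -y walls and start standing ajar over it. The key tag lies on its floor. Carton and jig may swap sides (left or right of the robot).
- flap_left (a joint): hinge of the flap on the carton's +y wall (rad): 0 = closed over the carton, 1.57 = upright, 2.7 = fully folded back outside. Stiff: it stays where put. Starts at 0.75 to 1.1. Hinge line along the carton's x at carton y = +68 mm, height 45 mm; flap 132 mm along the hinge, 55 mm from hinge to free edge, 3 mm thick.
- flap_right (a joint): the same for the flap on the carton's -y wall (hinge line at carton y = -68 mm).
- flap_left_edge (a point): middle of the free edge of the flap on the +y wall.
- flap_right_edge (a point): middle of the free edge of the flap on the -y wall.
- tag: white moulded key tag, loose, 26 (its x) x 58 (its y, long) x 8 mm, 15 g, one end pointed with an eyelet. Origin: centre of its underside. It starts on the carton's floor with its long side roughly along the carton's x. Grasp it across the 26 mm width.
- jig: marking jig fixed to the desk: base plate 270 (its x) x 116 (its y) x 10 mm, two rails (tops at 17 mm), grey gate across it at jig x = +35 mm (30 mm deep, free up to 45 mm height, top 66 mm), dark plunger housing behind the gate at x = +89 mm on the +y side, end stop at the far end. Origin: centre of its underside. The shuttle slides along the jig's +x, away from the robot.
- shuttle (a joint): travel of the shuttle along the jig's +x (m). Starts drawn out at 0 to 0.02; end stop at 0.090, with the pocket under the gate. Sliding friction 1.5 N; from 0.072 a pin on the shuttle presses the spring plunger aside (5 to 10 N of push), at 0.081 it passes the peak and snaps on towards 0.090.
- plunger (a joint): how far the brass spring plunger is pressed back into its housing (m): 0 = sprung out, up to 0.003 while the pin passes it.
- pocket (a point): centre of the pocket floor on the shuttle, 27 mm above the desk; axes as the jig's. Pocket 63 mm long (x), 31 mm wide (y); end walls and corner walls 7 mm high, leaning outward. The long sides are open over the middle 36 mm, where the floor is only 18 mm wide: fingertips can reach 8 mm below the floor there.
- push_plate (a point): top centre of the rear (robot-side, -x) face of the black upright push plate at the rear end of the shuttle, 53 mm above the desk; the plate is 34 mm wide (y), 10 mm thick (x) and 34 mm high, and moves with the shuttle.
- peg_block: bystander: beech block with four steel pegs, 45 x 120 x 60 mm; origin at the centre of its underside.
- tape_measure: bystander: yellow tape measure, 31 x 73 x 58 mm; origin at the centre of its underside.
- mug: bystander: white dotted mug, 82 x 114 x 91 mm; origin at the centre of its underside.
There are look-alikes about, which are no part of the job. Of the things shaped like the carton, the brown one is meant.

How it is judged:
By the outcome, as a careful person would: the job done as asked, in the order asked, and still so for the second after the job is handed in, with the robot touching nothing.
It also fails if it takes over 59 s, if anything falls off the work surface, if the arm or the gripper's body presses on something with over 40 N, if the wrist force passes 120 N, or if a joint passes its speed limit or range.

ROBOT

A 7-joint arm with a two-finger parallel gripper is mounted at the origin on a cart in front of the work surface, level with it; the furniture and walls round the work are solid. World frame = base frame: x ahead of the robot, y to its left, z up, the work surface at z = 0. Lengths are in m, angles in rad, forces in N, time in s.
With the tool pointing down it reaches from about 0.35 to 0.9 m from the base axis. Payload 8.1 kg.
Tool frame: the origin (TCP) lies between the finger pads; the fingertips stand 14 mm ahead of it and the grasp point (between the pads) lies 5 mm behind it; z points along the fingers, y is the line along which they close (so a half turn about z gives the same grasp; the last joint's range is limited). The gripper opens to 92 mm and grips with 3 to 60 N. Pads are 19 mm wide; open, the fingers measure 130 mm over their backs; the gripper's body (75 mm by 190 mm) begins 47 mm behind the grasp point.
Start: joints at [1.016, 0.434, 0.025, 1.573, -0.012, 1.134, -0.075], TCP at [0.273, -0.562, 0.241] pointing down, gripper open.
Joint ranges: [-2.62, 2.62], [-0.44, 2.09], [-1.27, 1.32], [0.08, 2.57], [-1.32, 4.46], [0.12, 2], [-2.74, 2.74]. Speed limits (rad/s): [2.22, 2.22, 3.01, 3.01, 3.14, 3.14, 3.14].

INTERFACE

Orientations are given as [roll, pitch, yaw] about the fixed x, y, z axes, in that order (R = Rz(yaw) Ry(pitch) Rx(roll)).
In Python, from workcell import * gives the robot as it stands.
- The arm moves only by the tool drive_tool, never from a script. Its argument "increments" is a list of rows, each an object of numbers: "gripper": the opening, from 0 (shut) to 1 (fully open); "dx", "dy", "dz": the shift along the tool's x, y, z in cm; "spin": the turn about the tool's z in rad. In form: [{"gripper": .., "dx": .., "dy": .., "dz": .., "spin": ..}, ...]. A call has exactly 10 rows; each row is the pose to reach, as a shift and turn from the pose commanded when the call began, along the tool's axes at that moment; what a row does not reach only later rows make up. A row lasts 1/8 s, in which the tool goes at most 62.5 mm and 10.7 degrees, less where a joint would pass 70% of its speed; a pose out of reach is approached as far as the arm can. A call with a gripper value outside its range is refused whole. The fingers move at their own pace and stop on an object; "newtons" is the grip in N (left out, the last holds). Time passes only in rows, so rows that repeat a pose let the fingers close, or fill a call up. It gives the time, the measured TCP pose, the force, the opening and the grip force at its end, in the units of the state.
- get_obs(): the state, without advancing time (a new reading comes with each control period).
- snapshot(name): name is "scene" or "side" or "wrist"; returns the picture (400x640x3 uint8, red, green, blue); there is no depth.
- camera_info(name): a dict with "intrinsics" (3x3 intrinsics, pixels), "rvec" (rotation vector, rad) and "tvec" (3), from world to camera coordinates, as OpenCV has them. Camera axes: x right, y down, z forward; pixel columns grow to the right and rows downward; lengths in m; the calibration is good to about 2 mm. The wrist camera is an equidistant fisheye: a pixel r from the principal point sees the ray r / f radians off the axis. A picture is of the moment at which its call begins: read the wrist's pose just before it. camera_info takes no time and is no camera call; for the wrist camera it gives the pose at the moment of the call.
- sign_off(): hands the job in; it is judged then, once.
Trained networks look in the newest picture that a camera, given by its name, has taken for a name from the list of things; names that differ only in an ending like _2 or _b are one class to them, and where a whole thing is asked for, a point or a joint stands for the part that bears it (a point fixed in the world has none). Each returns a list of dicts, best first, with "score" (0 to 1); they miss things now and then, are a little off and sometimes report something else, mostly with a low value. They report only what shows in the picture. A call takes as long as a camera call. They do not tell look-alikes from the thing itself.
- regions_of(camera, thing): "region" (400x640 bool, what is visible of it) and "extent" ([left, top, width, height] in pixels, round what is visible of it).
The state is a dict: "time": time; "qpos": joint angles; "qd": joint speeds; "joint_torque": joint torques, N m; "tcp_pos": TCP position; "orientation": TCP orientation; "force": force on the tool from outside, world axes, zero at the start; "ft_torque": the same for the moment, N m; "opening": finger opening in m; "grasp_force": force on a finger pad.
Only numpy, scipy, OpenCV 4.12 (cv2) and the standard library are available. Lean on these libraries where they do the work, as an engineer would, in place of code of your own. Each camera call takes 0.05 s, during which the arm holds its last target. There are 200 camera calls.

## Working session

There is one attempt and no reset: what is moved stays moved. The work goes in short steps, Python scripts to look and compute and a tool call to move; the robot and the scene stay as the last step left them, time stands still between calls to the robot, and variables do not carry over. Pictures are saved under pics/ and viewed, at most 14 in all, crops included, and the job is handed in when it is done.

Besides the shell and the picture viewer there is one more tool, called after "Call:" as name(argument=value, ...), one argument or row to a line, values as JSON. drive_tool: Moves the arm, as the interface text tells. Its arguments: {"type":"object","properties":{"increments":{"type":"array"},"newtons":{"type":"number"}},"required":["increments"]}

```bash
mkdir -p pics; ls; python3 - <<'E'
from workcell import *
import cv2,numpy as np
o=get_obs();print(o['time'],o['tcp_pos'],o['orientation'])
a=snapshot("scene");b=snapshot("side")
cv2.imwrite("pics/scene1.png",a[:,:,::-1]);cv2.imwrite("pics/side1.png",b[:,:,::-1])
for c in("scene","side","wrist"):
  i=camera_info(c);print(c,i)
E
```

```text
pics
0.0 [ 0.2725712  -0.56187356  0.23992104] [-3.13997065e+00  1.65807918e-04  4.51700882e-01]
scene {'intrinsics': array([[511.64334116,   0.        , 323.82393327],
       [  0.        , 511.64334116, 203.47131515],
       [  0.        ,   0.        ,   1.        ]]), 'rvec': array([ 2.33607392, -0.68530863,  0.24147109]), 'tvec': array([-0.5042164 ,  0.25404967,  1.7499033 ])}
side {'intrinsics': array([[434.18487318,   0.        , 318.45652028],
       [  0.        , 434.18487318, 198.66667318],
       [  0.        ,   0.        ,   1.        ]]), 'rvec': array([ 0.57815174, -2.54373289,  1.34038478]), 'tvec': array([0.54626994, 0.21201447, 1.15509613])}
wrist {'intrinsics': array([[309.70691629,   0.        , 317.09713027],
       [  0.        , 309.70691629, 202.0041549 ],
       [  0.        ,   0.        ,   1.        ]]), 'rvec': array([-2.47447698,  1.54999935,  0.20044027]), 'tvec': array([-0.62329828, -0.03291597,  0.38901651])}
```

View pics/scene1.png

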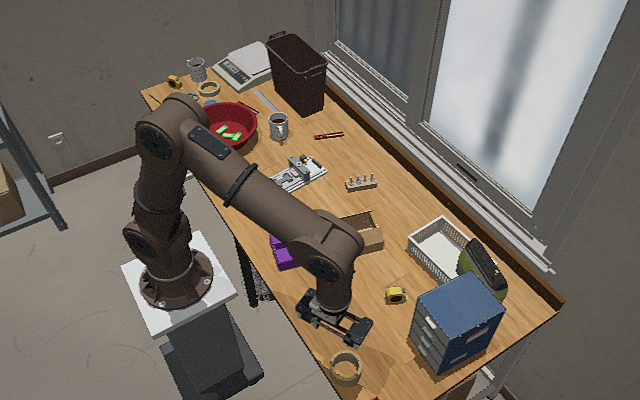

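View pics/side1.png

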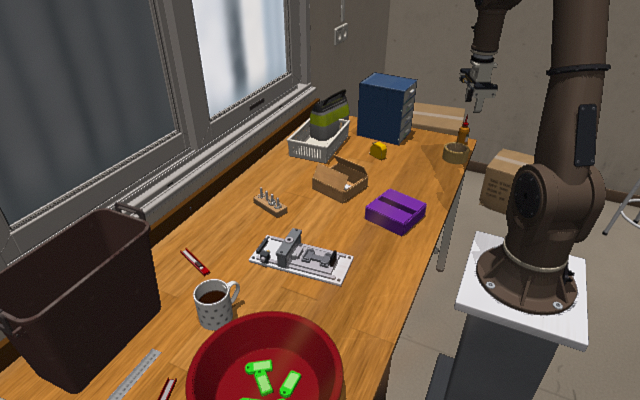

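The side view shows the brown carton at (340,180), its purple look-alike at (395,210), the jig at (300,258) with its push plate at (332,258), the mug at (215,303), the pegs at (270,203) and the tape at (378,150). Green tags in the red bowl at (270,380) could be taken for the key tag. The white tag should be in the brown carton, near (350,185).

```bash
cat > h.py <<'E'
from workcell import *
import cv2,numpy as np
from scipy.optimize import least_squares
from scipy.spatial.transform import Rotation as Ro
D0=np.zeros(4)
def proj(cam,P,ci=None):
    ci=ci or camera_info(cam);P=np.asarray(P,float).reshape(-1,1,3);r=np.float64(ci['rvec']);t=np.float64(ci['tvec']);K=ci['intrinsics']
    if cam=='wrist': return cv2.fisheye.projectPoints(P,r,t,K,D0)[0].reshape(-1,2)
    return cv2.projectPoints(P,r,t,K,None)[0].reshape(-1,2)
def ray(cam,uv,ci=None):
    ci=ci or camera_info(cam);K=ci['intrinsics'];uv=np.asarray(uv,float).reshape(-1,2)
    d=(uv-K[:2,2])/[K[0,0],K[1,1]]
    if cam=='wrist':
        th=np.linalg.norm(d,axis=1,keepdims=True)+1e-9;d=np.c_[d/th*np.sin(th),np.cos(th)]
    else: d=np.c_[d,np.ones(len(d))]
    R=cv2.Rodrigues(np.float64(ci['rvec']))[0]
    return -R.T@np.float64(ci['tvec']).ravel(), d@R
def onz(cam,uv,z,ci=None):
    c,d=ray(cam,uv,ci);return c+d*((z-c[2])/d[:,2])[:,None]
def tf(pose,P):
    x,y,a=pose;P=np.asarray(P,float).reshape(-1,3);c,s=np.cos(a),np.sin(a)
    return np.c_[x+c*P[:,0]-s*P[:,1],y+s*P[:,0]+c*P[:,1],P[:,2]]
def tool(target,o=None):
    "world shift to target in tool axes, cm"
    o=o or get_obs();R=Ro.from_euler('xyz',o['orientation']).as_matrix()
    return R.T@(np.asarray(target)-o['tcp_pos'])*100
E
python3 - <<'E'
from h import *
snapshot("side")
for t in("carton","jig","tag","shuttle","peg_block","mug","tape_measure"):
  for r in regions_of("side",t)[:3]:
    m=r['region'];v,u=np.nonzero(m);print(t,round(r['score'],2),r['extent'],onz('side',[[u.mean(),v.mean()]],.02).round(3))
E
python3 -c "
import cv2
a=cv2.imread('pics/side1.png')
cv2.imwrite('pics/c1.png',cv2.resize(a[145:295,235:435],None,fx=4,fy=4,interpolation=cv2.INTER_CUBIC))"
```

```text
carton 0.85 [311.6, 155.8, 55.4, 45.6] [[ 0.629 -0.218  0.02 ]]
carton 0.75 [336.2, 156.7, 33.2, 18.6] [[ 0.632 -0.331  0.02 ]]
carton 0.71 [368.6, 191.2, 59.5, 43.1] [[ 0.396 -0.117  0.02 ]]
jig 0.79 [248.8, 230.0, 106.8, 57.5] [[0.558 0.203 0.02 ]]
shuttle 0.73 [287.8, 242.8, 50.7, 26.7] [[0.531 0.193 0.02 ]]
shuttle 0.58 [370.1, 139.4, 14.2, 19.4] [[ 0.577 -0.484  0.02 ]]
peg_block 0.77 [249.9, 190.0, 39.0, 26.9] [[0.772 0.018 0.02 ]]
mug 0.65 [195.3, 277.2, 44.8, 54.5] [[0.678 0.438 0.02 ]]
mug 0.54 [335.1, 154.9, 35.6, 22.0] [[ 0.631 -0.331  0.02 ]]
tape_measure 0.57 [369.2, 141.8, 15.0, 18.8] [[ 0.578 -0.48   0.02 ]]
tape_measure 0.53 [311.3, 156.4, 57.9, 45.0] [[ 0.63  -0.219  0.02 ]]
```

View pics/c1.png

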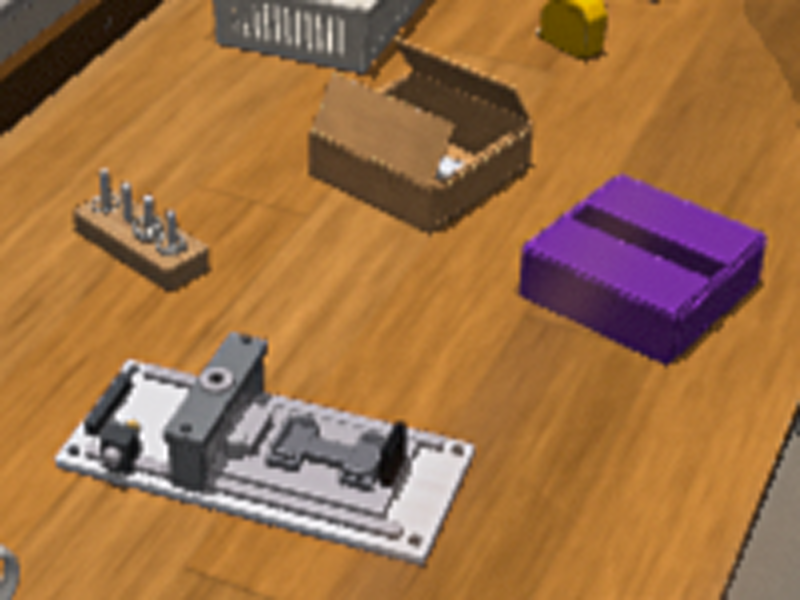

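```bash
python3 - <<'E'
from h import *
f=lambda p:[235+(p[0]+.5)/4-.5,145+(p[1]+.5)/4-.5]
def fit(obs,x0):
    P=np.array([o[0] for o in obs],float)/1000;U=np.array([f(o[1]) for o in obs])
    s=least_squares(lambda p:(proj('side',tf(p,P))-U).ravel(),x0);return s.x,s.fun.round(1)
print(fit([((-68,70,0),(432,230)),((-68,-70,0),(530,166)),((68,70,0),(310,176)),((-68,70,45),(434,184)),((-68,-70,45),(531,125)),((68,70,45),(311,132))],[.63,-.22,0]))
print(fit([((135,58,10),(57,458)),((135,-58,10),(135,362)),((-135,-58,10),(475,445)),((-135,58,0),(424,562))],[.56,.2,0]))
o=get_obs();ci=camera_info('wrist');R=cv2.Rodrigues(ci['rvec'])[0];print('cam',-R.T@ci['tvec'],R)
print(tool([.50,-.24,.32]))
E
```

```text
(array([ 0.61923366, -0.20043477, -0.26810105]), array([-0.1,  0.8,  0.1, -0.4, -0.1, -0.3, -0.2,  1. ,  0.6, -1.1, -0.4,
       -0.3]))
(array([0.56649829, 0.19050424, 0.08748494]), array([-0.2, -0.3, -1.1, -1.1,  0.8, -0.4,  0.5,  1.2]))
cam [ 0.3318038  -0.5327419   0.38447497] [[ 4.36206505e-01 -8.99846571e-01 -1.84574925e-04]
 [-8.70816913e-01 -4.22185851e-01  2.51867053e-01]
 [-2.26719629e-01 -1.09705316e-01 -9.67761827e-01]]
[ 34.50679883 -19.08217077  -7.92949763]
```

```bash
python3 - <<'E'
from h import *
print(tool([.62,-.20,.24]))
E
```

```text
[ 47.04944141 -17.44284985   0.07017387]
```

Call:
drive_tool(
  increments=[
    {"gripper": 0,"dx": 5,"dy": -1.8,"dz": 0,"spin": -0.1},
    {"gripper": 0,"dx": 10,"dy": -3.6,"dz": 0,"spin": -0.2},
    {"gripper": 0,"dx": 15,"dy": -5.5,"dz": 0,"spin": -0.3},
    {"gripper": 0,"dx": 20,"dy": -7.3,"dz": 0,"spin": -0.4},
    {"gripper": 0,"dx": 25,"dy": -9.2,"dz": 0,"spin": -0.5},
    {"gripper": 0,"dx": 30,"dy": -11,"dz": 0,"spin": -0.6},
    {"gripper": 0,"dx": 35,"dy": -13,"dz": 0,"spin": -0.7},
    {"gripper": 0,"dx": 40,"dy": -15,"dz": 0,"spin": -0.8},
    {"gripper": 0,"dx": 45,"dy": -16.5,"dz": 0,"spin": -0.85},
    {"gripper": 0,"dx": 47,"dy": -17.4,"dz": 0,"spin": -0.85},
  ],
  newtons=10,
)

```text
time: 1.75
tcp_pos: [0.6218, -0.1972, 0.2405]
orientation: [3.141, -0.002, 1.306]
force: [0.0, 0.2, -0.1]
opening: 0.0007
grasp_force: 0.0
```

```bash
python3 - <<'E'
from h import *
ci=camera_info('wrist');a=snapshot('wrist');o=get_obs();print(o['time'],o['tcp_pos'],o['orientation'],o['qpos'].round(2),o['opening'],np.abs(o['qd']).max())
import pickle;pickle.dump(ci,open('ci1.pkl','wb'))
v=a.copy()[:,:,::-1].copy()
for n in("carton","tag","flap_left","flap_right"):
  for r in regions_of("wrist",n)[:2]:print(n,r['score'],r['extent'])
cv2.imwrite('pics/w1.png',v)
E
```

```text
1.8 [ 0.62255337 -0.19536965  0.24046128] [ 3.14116226e+00 -2.88064003e-03  1.30663226e+00] [ 0.41  0.5  -0.28  1.48  0.14  1.18 -0.16] 0.00041155956810882575 0.04886460098567214
carton 0.97 [245.7, 120.4, 140.0, 124.0]
carton 0.92 [84.6, 112.7, 107.1, 107.7]
tag 0.69 [282.6, 168.3, 45.7, 30.8]
flap_left 0.75 [85.2, 112.7, 85.6, 50.2]
flap_left 0.74 [244.6, 120.7, 144.0, 37.3]
flap_right 0.82 [89.3, 181.4, 87.4, 40.8]
flap_right 0.51 [345.2, 2.0, 95.6, 14.1]
```

View pics/w1.png

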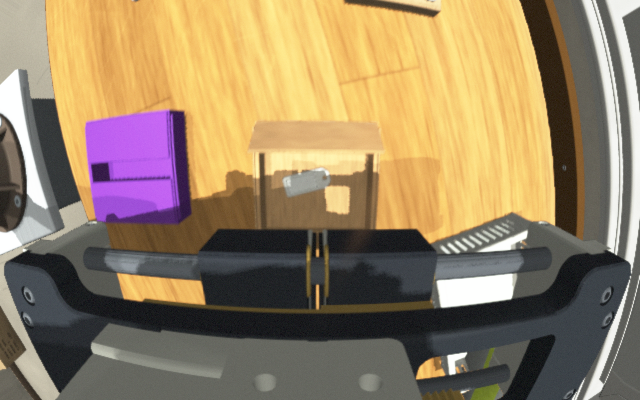

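The wrist view shows the brown carton at (315,175), with its left flap spanning (248–383, 121–152) and the white tag at (306,182). The purple carton is at (138,165).

```bash
python3 - <<'E'
from h import *
import pickle;ci=pickle.load(open('ci1.pkl','rb'))
C=(.6192,-.2004,-.268)
for P in [(-66,68,45),(66,68,45),(-68,-70,45),(68,-70,45),(-64,66,4),(64,66,4)]:
    print(P,proj('wrist',tf(C,np.array(P)/1e3),ci).round(1))
for q in(.7,.8,.9,1,1.1):
    P=[(s*.066,.068-.055*np.cos(q),.045+.055*np.sin(q)) for s in(-1,1)];print('L',q,proj('wrist',tf(C,P),ci).round(1).ravel(),'side',proj('side',tf(C,P)).round(1).ravel())
    P=[(s*.066,-.068+.055*np.cos(q),.045+.055*np.sin(q)) for s in(-1,1)];print('R',q,'side',proj('side',tf(C,P)).round(1).ravel())
r=regions_of('wrist','tag')[0]
R=cv2.minAreaRect(np.argwhere(r['region'])[:,::-1].astype(np.float32));print(R)
b=onz('wrist',cv2.boxPoints(R),.012,ci);print(b.round(4),b.mean(0))
# refit carton in wrist view with hinge ends + floor
U=[(249,121),(383,122)]
E
```

```text
(-66, 68, 45) [[257.3 126.9]]
(66, 68, 45) [[377.4 127.3]]
(-68, -70, 45) [[260.1 244.8]]
(68, -70, 45) [[373.9 245.1]]
(-64, 66, 4) [[265.2 128.1]]
(64, 66, 4) [[369.4 128.4]]
L 0.7 [251.6 169.3 382.9 169.6] side [351.1 176.8 320.8 163.7]
R 0.7 side [360.5 170.7 330.4 158.2]
L 0.8 [250.6 166.1 383.9 166.5] side [350.5 176.2 320.  163.1]
R 0.8 side [361.3 169.3 331.  156.8]
L 0.9 [249.7 162.5 384.8 162.8] side [349.8 175.8 319.3 162.7]
R 0.9 side [362.1 167.9 331.8 155.5]
L 1 [248.9 158.3 385.7 158.7] side [349.  175.5 318.4 162.3]
R 1 side [362.9 166.5 332.6 154.2]
L 1.1 [248.1 153.7 386.5 154.1] side [348.1 175.3 317.5 162.2]
R 1.1 side [363.8 165.3 333.5 153. ]
((306.0334777832031, 182.39683532714844), (21.0579891204834, 46.8389892578125), 74.2913589477539)
[[ 0.5771 -0.1847  0.012 ]
 [ 0.6343 -0.1842  0.012 ]
 [ 0.6347 -0.2103  0.012 ]
 [ 0.5766 -0.2111  0.012 ]] [ 0.60566245 -0.19757778  0.012     ]
```

```bash
python3 - <<'E'
from h import *
ci=camera_info('wrist');a=snapshot('wrist')
best=[r for r in regions_of("wrist","flap_left") if r['extent'][0]>200][0]
m=best['region'].astype(np.uint8);c=max(cv2.findContours(m,0,2)[0],key=cv2.contourArea)
print(best['extent'],cv2.approxPolyDP(c,4,True).reshape(-1,2).tolist())
car=[r for r in regions_of("wrist","carton") if r['extent'][0]>200][0]
m=car['region'];rows=[(v,np.nonzero(m[v])[0].min(),np.nonzero(m[v])[0].max()) for v in range(118,250,8) if m[v].any()];print(rows)
v=a[110:240,230:400,::-1]
cv2.imwrite('pics/w2.png',cv2.resize(v,None,fx=4.5,fy=4.5,interpolation=cv2.INTER_CUBIC))
C=(.6192,-.2004,-.268)
print(proj('wrist',tf(C,np.array([(-66,68,45),(66,68,45)])/1e3),ci))
r=regions_of('wrist','tag')[0]
R=cv2.minAreaRect(np.argwhere(r['region'])[:,::-1].astype(np.float32))
b=onz('wrist',cv2.boxPoints(R),.012,ci);print(b.round(4),b.mean(0),get_obs()['tcp_pos'])
E
```

```text
[247.2, 112.1, 141.5, 37.6] [[249, 147], [385, 146], [375, 116], [257, 116]]
[(118, np.int64(255), np.int64(377)), (126, np.int64(253), np.int64(380)), (134, np.int64(251), np.int64(382)), (142, np.int64(250), np.int64(384)), (150, np.int64(253), np.int64(381)), (158, np.int64(253), np.int64(380)), (166, np.int64(254), np.int64(379)), (174, np.int64(254), np.int64(378)), (182, np.int64(255), np.int64(378)), (190, np.int64(256), np.int64(378)), (198, np.int64(256), np.int64(379)), (206, np.int64(255), np.int64(377)), (214, np.int64(256), np.int64(377)), (222, np.int64(256), np.int64(378)), (230, np.int64(313), np.int64(321))]
[[258.25393011 120.94937534]
 [378.60490796 120.50653508]]
[[ 0.5773 -0.1842  0.012 ]
 [ 0.6346 -0.1846  0.012 ]
 [ 0.6345 -0.2112  0.012 ]
 [ 0.5765 -0.2111  0.012 ]] [ 0.60572697 -0.19780125  0.012     ] [ 0.61910112 -0.20190732  0.24093392]
```

View pics/w2.png

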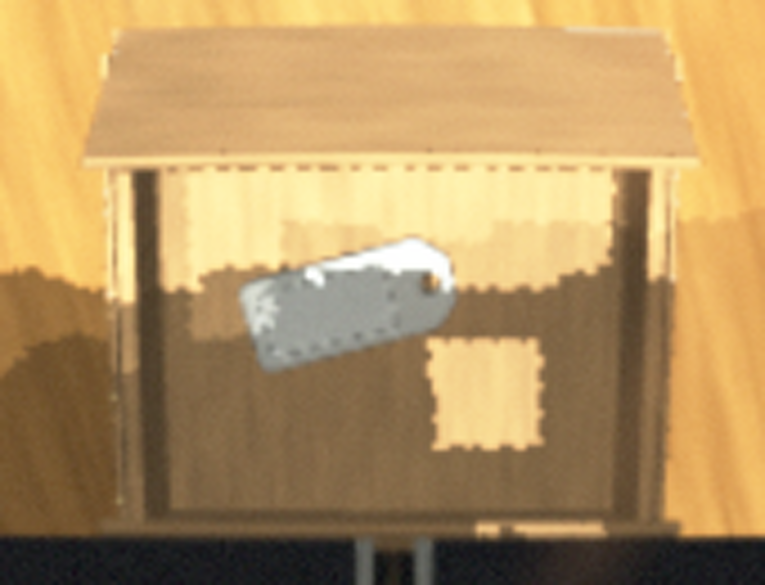

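Call:
drive_tool(
  increments=[
    {"gripper": 0,"dx": 0.5,"dy": 0,"dz": 6,"spin": 0},
    {"gripper": 0,"dx": 0.5,"dy": 0,"dz": 12,"spin": 0},
    {"gripper": 0,"dx": 0.5,"dy": 0,"dz": 16.5,"spin": 0},
    {"gripper": 0,"dx": 1.5,"dy": 0,"dz": 16.5,"spin": 0},
    {"gripper": 0,"dx": 3.2,"dy": 0,"dz": 16.5,"spin": 0},
    {"gripper": 0,"dx": 4.8,"dy": 0,"dz": 16.5,"spin": 0},
    {"gripper": 0,"dx": 6.4,"dy": 0,"dz": 16.5,"spin": 0},
    {"gripper": 0,"dx": 8,"dy": 0,"dz": 16.5,"spin": 0},
    {"gripper": 0,"dx": 9.3,"dy": 0,"dz": 16.5,"spin": 0},
    {"gripper": 0,"dx": 9.3,"dy": 0,"dz": 16.5,"spin": 0},
  ],
)

```text
time: 3.5
tcp_pos: [0.6449, -0.1089, 0.0758]
orientation: [3.142, -0.001, 1.304]
force: [0.3, -0.1, -0.9]
opening: 0.0004
grasp_force: 0.0
```

Call:
drive_tool(
  increments=[
    {"gripper": 0,"dx": 0.4,"dy": 0,"dz": 0.2,"spin": 0},
    {"gripper": 0,"dx": -4,"dy": 0,"dz": 0,"spin": 0},
    {"gripper": 0,"dx": -9,"dy": 0,"dz": 0,"spin": 0},
    {"gripper": 0,"dx": -11,"dy": 0,"dz": 0,"spin": 0},
    {"gripper": 0,"dx": -12.7,"dy": 0,"dz": 0,"spin": 0},
    {"gripper": 0,"dx": -14.3,"dy": 0,"dz": 0,"spin": 0},
    {"gripper": 0,"dx": -16,"dy": 0,"dz": 0,"spin": 0},
    {"gripper": 0,"dx": -17.5,"dy": 0,"dz": 0,"spin": 0},
    {"gripper": 0,"dx": -18.2,"dy": 0,"dz": 0.1,"spin": 0},
    {"gripper": 0,"dx": -18.2,"dy": 0,"dz": 0.1,"spin": 0},
  ],
)

```text
time: 4.75
tcp_pos: [0.5963, -0.2862, 0.075]
orientation: [3.141, -0.001, 1.302]
force: [-1.3, 1.7, 3.4]
opening: 0.0005
grasp_force: 1.8
```

```bash
python3 - <<'E'
from h import *
a=snapshot('side');s=snapshot('scene')
v=cv2.resize(a[130:230,270:410,::-1],None,fx=5,fy=5,interpolation=cv2.INTER_CUBIC)[:,:560]
C=(.618,-.197,-.268)
for q in(2.3,2.5,2.7):
    for sg in(1,-1):
        P=[(s*.066,sg*(.068-.055*np.cos(q)),.045+.055*np.sin(q)) for s in(-1,1)];print(sg,q,proj('side',tf(C,P)).round(1).ravel(),proj('scene',tf(C,P)).round(1).ravel())
cv2.imwrite('pics/s2.png',v)
E
```

```text
1 2.3 [336.  185.8 305.2 171.7] [331.6 205.8 366.1 197.5]
-1 2.3 [374.1 161.1 344.2 149.3] [350.6 250.7 387.5 241.2]
1 2.5 [334.5 188.9 303.7 174.7] [331.  205.8 365.3 197.5]
-1 2.5 [375.2 162.3 345.3 150.6] [351.3 253.9 388.1 244.3]
1 2.7 [333.3 192.1 302.6 177.8] [330.6 206.3 364.7 198.1]
-1 2.7 [375.9 164.  346.2 152.3] [351.8 256.8 388.5 247.2]
```

View pics/s2.png

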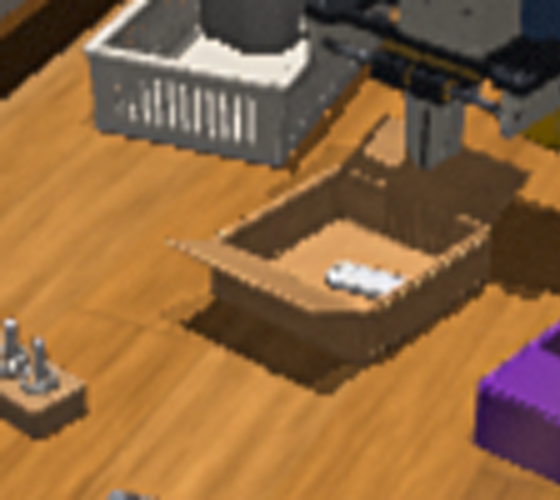

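Call:
drive_tool(
  increments=[
    {"gripper": 0,"dx": 0,"dy": 0,"dz": -3,"spin": 0.0},
    {"gripper": 0,"dx": 1,"dy": 0,"dz": -7,"spin": 0.18},
    {"gripper": 0.3,"dx": 3,"dy": -0.5,"dz": -8.5,"spin": 0.36},
    {"gripper": 0.55,"dx": 5,"dy": -1,"dz": -8.5,"spin": 0.54},
    {"gripper": 0.55,"dx": 7,"dy": -1.4,"dz": -8.5,"spin": 0.72},
    {"gripper": 0.55,"dx": 8.75,"dy": -1.4,"dz": -8.5,"spin": 0.9},
    {"gripper": 0.55,"dx": 8.75,"dy": -1.4,"dz": -8.5,"spin": 1.08},
    {"gripper": 0.55,"dx": 8.75,"dy": -1.4,"dz": -8.5,"spin": 1.25},
    {"gripper": 0.55,"dx": 8.75,"dy": -1.4,"dz": -8.5,"spin": 1.3},
    {"gripper": 0.55,"dx": 8.75,"dy": -1.4,"dz": -8.5,"spin": 1.3},
  ],
)

```text
time: 6.1
tcp_pos: [0.6058, -0.1984, 0.1596]
orientation: [3.141, 0.0, 0.003]
force: [0.1, 0.1, -0.3]
opening: 0.0506
grasp_force: 0.0
```

```bash
python3 - <<'E'
from h import *
ci=camera_info('wrist');a=snapshot('wrist');o=get_obs()
print(o['tcp_pos'],o['orientation'],o['opening'],o['qpos'].round(2))
for cam,c in(('wrist',ci),('side',None)):
  if cam=='side':snapshot('side')
  for r in regions_of(cam,'tag')[:2]:
    R=cv2.minAreaRect(np.argwhere(r['region'])[:,::-1].astype(np.float32))
    b=onz(cam,cv2.boxPoints(R),.012,c);print(cam,r['score'],r['extent'],b[:,:2].round(4).tolist(),b.mean(0).round(4))
cv2.imwrite('pics/w3.png',a[:,:,::-1])
E
```

```text
[ 0.60576251 -0.19838037  0.15958121] [3.14116079e+00 3.18667761e-04 3.18511196e-03] 0.0507550096803404 [ 0.2   0.53  0.05  1.64 -0.03  0.98 -1.31]
wrist 0.56 [303.8, 162.5, 25.4, 60.0] [[0.6347, -0.1849], [0.6347, -0.2104], [0.5762, -0.2111], [0.5761, -0.1844]] [ 0.6054 -0.1977  0.012 ]
side 0.42 [340.8, 149.8, 35.9, 21.7] [[0.6833, -0.3324], [0.7057, -0.4345], [0.5534, -0.3915], [0.5392, -0.2963]] [ 0.6204 -0.3637  0.012 ]
side 0.38 [332.5, 182.9, 14.3, 3.1] [[0.6243, -0.182], [0.632, -0.2089], [0.5935, -0.2089], [0.5864, -0.1823]] [ 0.6091 -0.1955  0.012 ]
```

Call:
drive_tool(
  increments=[
    {"gripper": 0.55,"dx": 0,"dy": -0.07,"dz": 5,"spin": 0},
    {"gripper": 0.55,"dx": 0,"dy": -0.07,"dz": 9,"spin": 0},
    {"gripper": 0.55,"dx": 0,"dy": -0.07,"dz": 12,"spin": 0},
    {"gripper": 0.55,"dx": 0,"dy": -0.07,"dz": 13.6,"spin": 0},
    {"gripper": 0.55,"dx": 0,"dy": -0.07,"dz": 14,"spin": 0},
    {"gripper": 0.4,"dx": 0,"dy": -0.07,"dz": 14,"spin": 0},
    {"gripper": 0.1,"dx": 0,"dy": -0.07,"dz": 14,"spin": 0},
    {"gripper": 0.1,"dx": 0,"dy": -0.07,"dz": 14,"spin": 0},
    {"gripper": 0.1,"dx": 0,"dy": -0.07,"dz": 14,"spin": 0},
    {"gripper": 0.1,"dx": 0,"dy": -0.07,"dz": 14,"spin": 0},
  ],
  newtons=15,
)

```text
time: 7.55
tcp_pos: [0.6065, -0.1978, 0.0207]
orientation: [3.141, -0.001, 0.002]
force: [-0.8, -0.3, 6.7]
opening: 0.0249
grasp_force: 15.0
```

Call:
drive_tool(
  increments=[
    {"gripper": 0.1,"dx": 0,"dy": 0,"dz": -2,"spin": 0},
    {"gripper": 0.1,"dx": 0,"dy": 0,"dz": -7,"spin": 0},
    {"gripper": 0.1,"dx": 0,"dy": -1,"dz": -13,"spin": 0},
    {"gripper": 0.1,"dx": -2,"dy": -5,"dz": -16,"spin": -0.02},
    {"gripper": 0.1,"dx": -4,"dy": -10,"dz": -17,"spin": -0.04},
    {"gripper": 0.1,"dx": -6,"dy": -15.5,"dz": -17,"spin": -0.06},
    {"gripper": 0.1,"dx": -8.5,"dy": -21,"dz": -17,"spin": -0.085},
    {"gripper": 0.1,"dx": -11,"dy": -26.5,"dz": -17,"spin": -0.085},
    {"gripper": 0.1,"dx": -13.5,"dy": -32,"dz": -17,"spin": -0.085},
    {"gripper": 0.1,"dx": -15.6,"dy": -36.8,"dz": -17,"spin": -0.085},
  ],
)

```text
time: 8.8
tcp_pos: [0.4481, 0.172, 0.1911]
orientation: [-3.141, -0.002, 0.087]
force: [0.4, -0.0, -0.2]
opening: 0.0253
grasp_force: 15.0
```

```bash
python3 - <<'E'
from h import *
snapshot('side');snapshot('side')
ci=camera_info('wrist');a=snapshot('wrist');o=get_obs()
import pickle;pickle.dump(ci,open('ci2.pkl','wb'))
print(o['time'],o['tcp_pos'],o['orientation'],o['opening'],o['grasp_force'],o['qpos'].round(2))
for n in('shuttle','jig','tag','pocket'):
  for r in regions_of('wrist',n)[:2]:print(n,r['score'],r['extent'])
J=(.5665,.1905,.0875)
print(proj('wrist',tf(J,np.array([(135,58,10),(135,-58,10),(-135,-58,10),(-135,58,10),(20,0,66),(-50,0,27)])/1e3),ci).round(1).tolist())
cv2.imwrite('pics/w4.png',a[:,:,::-1])
E
```

```text
8.95 [0.4480463  0.17295557 0.1909342 ] [-3.14049355e+00 -1.10383676e-03  9.25242402e-02] 0.025381760254884627 14.998211958445609 [-0.39  0.26 -0.11  1.97  0.04  0.91 -2.  ]
shuttle 0.95 [273.4, 43.3, 79.3, 128.5]
shuttle 0.53 [250.4, 1.7, 126.3, 196.2]
jig 0.89 [247.7, 0.5, 129.9, 202.7]
tag 0.6 [293.8, 193.7, 47.0, 104.9]
pocket 0.93 [274.0, 43.3, 78.0, 129.4]
[[263.5, -38.7], [368.6, -38.3], [367.3, 198.5], [261.0, 197.7], [314.5, 39.1], [314.4, 118.3]]
```

View pics/w4.png

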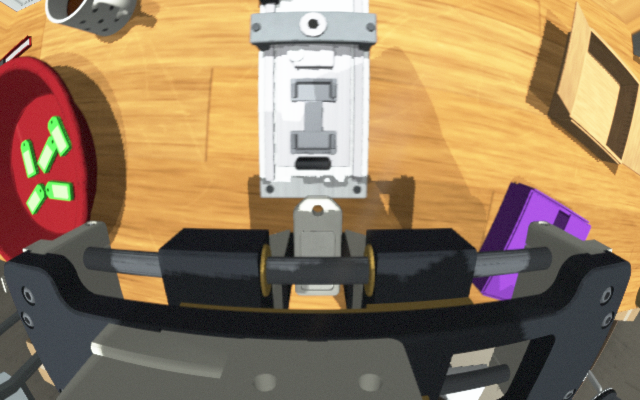

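The wrist view shows the held tag at (318,245) between the pads. Ahead of it are the pocket, with dark end frames at (314,90) and (314,140), the push plate at (313,162) and the gate at (313,25).

```bash
python3 - <<'E'
import cv2
a=cv2.imread('pics/w4.png')
cv2.imwrite('pics/w5.png',cv2.resize(a[65:215,245:385],None,fx=4,fy=4,interpolation=cv2.INTER_CUBIC))
E
```

```text
(no output)
```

View pics/w5.png

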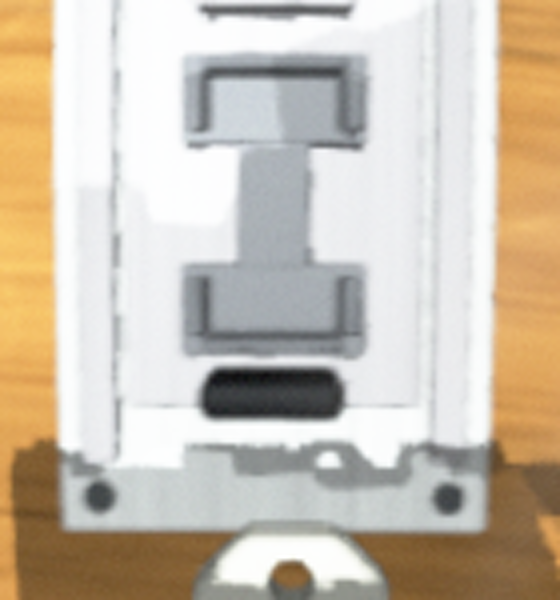

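```bash
python3 - <<'E'
from h import *
import pickle;ci=pickle.load(open('ci2.pkl','rb'))
f=lambda p:[245+(p[0]+.5)/4-.5,65+(p[1]+.5)/4-.5]
def Z(ps,z): return onz('wrist',[f(p) for p in ps],z,ci)
t=Z([(186,56),(364,56),(364,354),(182,354)],.034);print('walltop',t.round(4).tolist(),t.mean(0))
b=Z([(208,78),(342,78),(342,330),(206,330)],.027);print('floor',b.round(4).tolist(),b.mean(0))
s=Z([(240,150),(312,150),(310,262),(238,262)],.027);print('neck',s.round(4).tolist(),s.mean(0))
e=Z([(62,530),(487,530),(55,2),(497,2)],.010);print('base',e.round(4).tolist(),'yaws',[np.arctan2(*(e[j]-e[i])[[1,0]]) for i,j in((0,2),(1,3),(1,0))])
print('pp',Z([(205,372),(342,372),(205,415),(342,415)],.053).round(4).tolist())
print('tip',onz('wrist',[f((290,525))],.191-.0127+.004,ci))
o=get_obs();print(o['tcp_pos'],o['orientation'])
E
```

```text
walltop [[0.5534, 0.2119, 0.034], [0.5573, 0.1695, 0.034], [0.4848, 0.1623, 0.034], [0.4806, 0.2064, 0.034]] [0.51903734 0.18752035 0.034     ]
floor [[0.5492, 0.2067, 0.027], [0.5522, 0.174, 0.027], [0.4896, 0.1679, 0.027], [0.4864, 0.2015, 0.027]] [0.51936985 0.18751942 0.027     ]
neck [[0.5318, 0.1972, 0.027], [0.5335, 0.1796, 0.027], [0.5057, 0.1774, 0.027], [0.504, 0.1951, 0.027]] [0.51876268 0.18731816 0.027     ]
base [[0.4275, 0.2375, 0.01], [0.4386, 0.1222, 0.01], [0.5694, 0.2502, 0.01], [0.5799, 0.1353, 0.01]] yaws [np.float64(0.08953429024438213), np.float64(0.09255910246556365), np.float64(1.6664038759164637)]
pp [[0.479, 0.1993, 0.053], [0.4819, 0.1681, 0.053], [0.469, 0.1984, 0.053], [0.472, 0.1671, 0.053]]
tip [[0.4757032  0.17909616 0.1823    ]]
[0.44988007 0.16875926 0.19014707] [ 3.14112177e+00 -6.42728149e-04  8.44772168e-02]
```

```bash
python3 - <<'E'
from h import *
o=get_obs();ci=camera_info('wrist');a=snapshot('wrist');o2=get_obs()
print(o['tcp_pos'],o['orientation'],o2['tcp_pos'],o2['orientation'])
R=Ro.from_euler('xyz',o['orientation']).as_matrix()
r=regions_of('wrist','tag')[0];m=r['region']
for v in range(196,300,8):
    u=np.nonzero(m[v])[0]
    if len(u):
        P=onz('wrist',[[u.min()-.5,v],[u.max()+.5,v]],o['tcp_pos'][2]-.0087,ci);L=((P-o['tcp_pos'])@R*1e3).round(1);print(v,u.min(),u.max(),L[:,:2].tolist())
J=(.5193,.1875,.0915);print(proj('wrist',tf(J,[(.0365,.0215,.034),(.0365,-.0215,.034),(-.0365,-.0215,.034),(-.0365,.0215,.034)]),ci).round(1).tolist())
g=a[:,:,0].astype(int)
r=regions_of('wrist','pocket')[0];m=r['region']&(a.mean(2)<190)&(a.mean(2)>80);v,u=np.nonzero(m);print('grey',u.min(),u.max(),v.min(),v.max(),u.mean(),v.mean())
cv2.imwrite('pics/w6.png',a[:,:,::-1])
E
```

```text
[0.44988007 0.16875926 0.19014707] [ 3.14112177e+00 -6.42728149e-04  8.44772168e-02] [0.44986245 0.16871723 0.19002407] [ 3.14117590e+00 -4.69378881e-04  8.42075207e-02]
196 306 329 [[29.2, -6.2], [29.2, 6.0]]
204 298 337 [[25.0, -10.3], [25.0, 10.1]]
212 293 341 [[20.7, -13.0], [20.7, 12.2]]
220 293 341 [[16.4, -13.1], [16.4, 12.3]]
228 293 341 [[12.0, -13.2], [12.0, 12.4]]
236 294 341 [[7.5, -12.8], [7.5, 12.5]]
244 295 340 [[3.0, -12.3], [2.9, 12.1]]
252 295 340 [[-1.7, -12.5], [-1.7, 12.2]]
284 302 331 [[-21.5, -9.1], [-21.5, 7.7]]
292 295 338 [[-26.9, -13.2], [-26.9, 11.8]]
[[281.2, 81.3], [326.2, 80.5], [326.6, 155.5], [282.4, 156.0]]
grey 266 341 46 173 304.831039229181 108.58189951823813
```

```bash
python3 - <<'E'
import cv2
a=cv2.imread('pics/w6.png')[70:180,255:355]
cv2.imwrite('pics/w7.png',cv2.resize(a,None,fx=5,fy=5,interpolation=cv2.INTER_CUBIC))
E
```

```text
(no output)
```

View pics/w7.png

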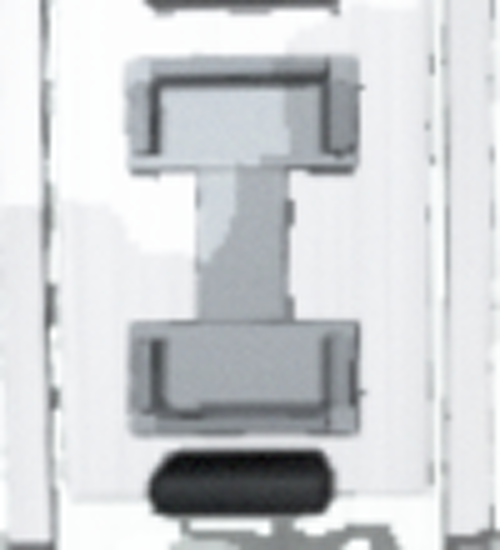

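Call:
drive_tool(
  increments=[
    {"gripper": 0.1,"dx": 3,"dy": -0.6,"dz": 2,"spin": -0.006},
    {"gripper": 0.1,"dx": 6,"dy": -1.2,"dz": 5,"spin": -0.006},
    {"gripper": 0.1,"dx": 7.07,"dy": -1.35,"dz": 8,"spin": -0.006},
    {"gripper": 0.1,"dx": 7.07,"dy": -1.35,"dz": 10.5,"spin": -0.006},
    {"gripper": 0.1,"dx": 7.07,"dy": -1.35,"dz": 12,"spin": -0.006},
    {"gripper": 0.1,"dx": 7.07,"dy": -1.35,"dz": 13,"spin": -0.006},
    {"gripper": 0.1,"dx": 7.07,"dy": -1.35,"dz": 13.3,"spin": -0.006},
    {"gripper": 0.1,"dx": 7.07,"dy": -1.35,"dz": 13.3,"spin": -0.006},
    {"gripper": 0.1,"dx": 7.07,"dy": -1.35,"dz": 13.3,"spin": -0.006},
    {"gripper": 0.1,"dx": 7.07,"dy": -1.35,"dz": 13.3,"spin": -0.006},
  ],
)

```text
time: 10.55
tcp_pos: [0.5188, 0.1898, 0.0572]
orientation: [-3.141, -0.001, 0.093]
force: [-0.4, -0.1, -0.8]
opening: 0.025
grasp_force: 15.0
```

```bash
python3 - <<'E'
from h import *
o=get_obs();ci=camera_info('wrist');a=snapshot('wrist')
print(o['time'],o['tcp_pos'],o['orientation'],o['force'],o['opening'])
J=(.5192,.1881,.09);print(proj('wrist',tf(J,[(.0365,.0215,.034),(.0365,-.0215,.034),(-.0365,-.0215,.034),(-.0365,.0215,.034)]),ci).round(1).tolist())
cv2.imwrite('pics/w8.png',cv2.resize(a[110:310,230:410,::-1],None,fx=3,fy=3,interpolation=cv2.INTER_CUBIC))
E
```

```text
10.55 [0.51876592 0.18983167 0.05721524] [-3.14132352e+00 -8.44887759e-04  9.27307235e-02] [-0.43272271 -0.06808617 -0.7751571 ] 0.024972161005865502
[[281.9, 176.4], [360.1, 176.6], [354.6, 292.6], [285.9, 292.6]]
```

View pics/w8.png

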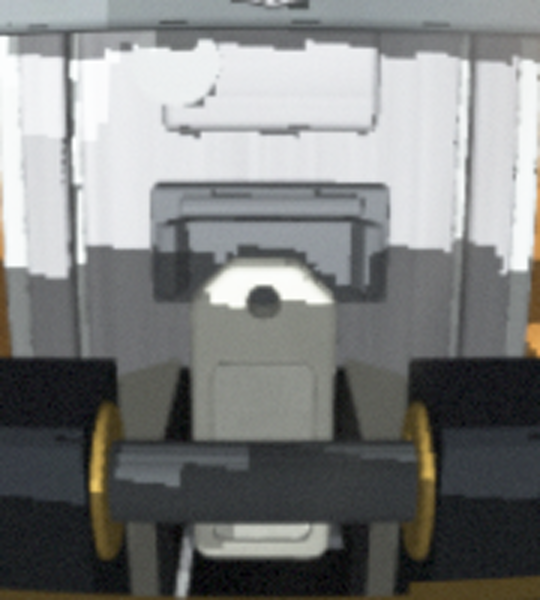

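```bash
python3 - <<'E'
from h import *
o=get_obs();ci=camera_info('wrist')
print(o['tcp_pos'],o['orientation'])
R=Ro.from_euler('xyz',o['orientation']).as_matrix()
f=lambda p:[230+(p[0]+.5)/3-.5,110+(p[1]+.5)/3-.5]
for n,p,z in(('tip',(263,257),.0485),('tail',(263,558),.0405),('wallL',(152,185),.034),('wallR',(388,185),.034),('cornerendL',(153,300),.034),('cornerendR',(386,300),.034),('floorL',(172,220),.027),('floorR',(365,220),.027)):
    P=onz('wrist',[f(p)],z,ci);print(n,P.round(4),((P-o['tcp_pos'])@R*1e3).round(1))
E
```

```text
[0.51868215 0.1897739  0.05712707] [-3.14141757e+00 -6.65614550e-04  9.27773590e-02]
tip [[0.5481 0.1927 0.0485]] [[29.6 -0.2  8.6]]
tail [[0.4847 0.1868 0.0405]] [[-34.1  -0.2  16.6]]
wallL [[0.5563 0.2138 0.034 ]] [[ 39.7 -20.4  23.2]]
wallR [[0.5603 0.1709 0.034 ]] [[39.7 22.6 23.1]]
cornerendL [[0.5346 0.2122 0.034 ]] [[ 17.9 -20.9  23.1]]
cornerendR [[0.5386 0.1686 0.034 ]] [[17.9 22.9 23.1]]
floorL [[0.5487 0.2102 0.027 ]] [[ 31.8 -17.6  30.2]]
floorR [[0.5521 0.1735 0.027 ]] [[31.8 19.3 30.1]]
```

Call:
drive_tool(
  increments=[
    {"gripper": 0.1,"dx": 0.05,"dy": 0.1,"dz": 0.4,"spin": 0},
    {"gripper": 0.1,"dx": 0.05,"dy": 0.1,"dz": 0.8,"spin": 0},
    {"gripper": 0.1,"dx": 0.05,"dy": 0.1,"dz": 1.1,"spin": 0},
    {"gripper": 0.1,"dx": 0.05,"dy": 0.1,"dz": 1.3,"spin": 0},
    {"gripper": 0.1,"dx": 0.05,"dy": 0.1,"dz": 1.35,"spin": 0},
    {"gripper": 0.1,"dx": 0.05,"dy": 0.1,"dz": 1.35,"spin": 0},
    {"gripper": 0.1,"dx": 0.05,"dy": 0.1,"dz": 1.35,"spin": 0},
    {"gripper": 0.1,"dx": 0.05,"dy": 0.1,"dz": 1.35,"spin": 0},
    {"gripper": 0.1,"dx": 0.05,"dy": 0.1,"dz": 1.35,"spin": 0},
    {"gripper": 0.1,"dx": 0.05,"dy": 0.1,"dz": 1.35,"spin": 0},
  ],
)

```text
time: 11.85
tcp_pos: [0.5191, 0.1887, 0.0434]
orientation: [3.142, -0.0, 0.093]
force: [-1.9, -1.3, 5.4]
opening: 0.0251
grasp_force: 15.0
```

Call:
drive_tool(
  increments=[
    {"gripper": 0.3,"dx": 0,"dy": 0,"dz": 0,"spin": 0},
    {"gripper": 0.5,"dx": 0,"dy": 0,"dz": 0,"spin": 0},
    {"gripper": 0.5,"dx": 0,"dy": 0,"dz": 0,"spin": 0},
    {"gripper": 0.5,"dx": 0,"dy": 0,"dz": -2,"spin": 0},
    {"gripper": 0.5,"dx": 0,"dy": 0,"dz": -6,"spin": 0},
    {"gripper": 0.5,"dx": -4,"dy": 0,"dz": -10,"spin": 0},
    {"gripper": 0.2,"dx": -9,"dy": 0,"dz": -11,"spin": 0},
    {"gripper": 0,"dx": -11,"dy": 0,"dz": -11,"spin": 0},
    {"gripper": 0,"dx": -11,"dy": 0,"dz": -11,"spin": 0},
    {"gripper": 0,"dx": -11,"dy": 0,"dz": -11,"spin": 0},
  ],
)

```text
time: 13.1
tcp_pos: [0.4105, 0.1787, 0.1533]
orientation: [-3.141, -0.001, 0.092]
force: [0.6, 0.1, -0.6]
opening: 0.0105
grasp_force: 0.0
```

```bash
python3 - <<'E'
from h import *
o=get_obs();ci=camera_info('wrist');a=snapshot('wrist')
print(o['time'],o['tcp_pos'],o['orientation'],o['opening'])
J=(.5192,.1881,.09);q=proj('wrist',tf(J,[(0,0,.03)]),ci)[0];print(q)
u,v=q.astype(int);k=a[max(v-80,0):v+100,u-80:u+80,::-1]
cv2.imwrite('pics/w9.png',cv2.resize(k,None,fx=3,fy=3,interpolation=cv2.INTER_CUBIC))
E
```

```text
13.1 [0.41052082 0.1787291  0.15331691] [-3.14137715e+00 -8.42049282e-04  9.24872756e-02] 0.010497892045476038
[318.31148479  73.48991158]
```

View pics/w9.png

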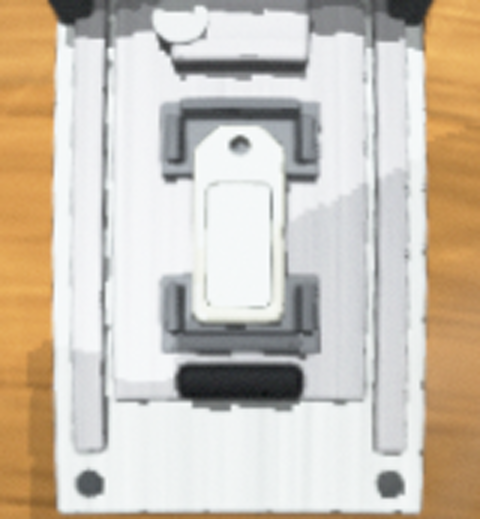

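The tag lies flat and centred in the pocket, at crop (238,225). The push plate is at crop (240,382).

```bash
python3 - <<'E'
from h import *
o=get_obs();ci=camera_info('wrist')
f=lambda p:[238+(p[0]+.5)/3-.5,(p[1]+.5)/3-.5]
R=Ro.from_euler('xyz',o['orientation']).as_matrix()
P=onz('wrist',[f(p) for p in((178,368),(302,368),(302,397),(178,397))],.053,ci);print(P.round(4),((P-o['tcp_pos'])@R*100).round(2),o['tcp_pos'],o['orientation'])
E
```

```text
[[0.4754 0.2008 0.053 ]
 [0.4784 0.1687 0.053 ]
 [0.4708 0.1679 0.053 ]
 [0.4678 0.2001 0.053 ]] [[ 6.64 -1.6  10.02]
 [ 6.64  1.63 10.02]
 [ 5.88  1.63 10.02]
 [ 5.88 -1.6  10.02]] [0.41065429 0.17870344 0.15318531] [-3.14141331e+00 -6.27778424e-04  9.21459205e-02]
```

Call:
drive_tool(
  increments=[
    {"gripper": 0,"dx": 2,"dy": 0,"dz": 5,"spin": 0},
    {"gripper": 0,"dx": 3,"dy": 0,"dz": 9,"spin": 0},
    {"gripper": 0,"dx": 3,"dy": 0,"dz": 10.9,"spin": 0},
    {"gripper": 0,"dx": 3.5,"dy": 0,"dz": 10.9,"spin": 0},
    {"gripper": 0,"dx": 4,"dy": 0,"dz": 10.9,"spin": 0},
    {"gripper": 0,"dx": 4.5,"dy": 0,"dz": 10.9,"spin": 0},
    {"gripper": 0,"dx": 5,"dy": 0,"dz": 10.9,"spin": 0},
    {"gripper": 0,"dx": 5.7,"dy": 0,"dz": 10.9,"spin": 0},
    {"gripper": 0,"dx": 6.5,"dy": 0,"dz": 10.9,"spin": 0},
    {"gripper": 0,"dx": 7.3,"dy": 0,"dz": 10.9,"spin": 0},
  ],
  newtons=10,
)

```text
time: 14.4
tcp_pos: [0.4827, 0.1853, 0.0442]
orientation: [3.142, 0.0, 0.093]
force: [-0.6, 0.1, 1.6]
opening: 0.0003
grasp_force: 0.9
```

Call:
drive_tool(
  increments=[
    {"gripper": 0,"dx": 0.5,"dy": 0,"dz": 0,"spin": 0},
    {"gripper": 0,"dx": 1,"dy": 0,"dz": 0,"spin": 0},
    {"gripper": 0,"dx": 1.5,"dy": 0,"dz": 0,"spin": 0},
    {"gripper": 0,"dx": 2,"dy": 0,"dz": 0,"spin": 0},
    {"gripper": 0,"dx": 2.5,"dy": 0,"dz": 0,"spin": 0},
    {"gripper": 0,"dx": 3,"dy": 0,"dz": 0,"spin": 0},
    {"gripper": 0,"dx": 3.4,"dy": 0,"dz": 0,"spin": 0},
    {"gripper": 0,"dx": 3.7,"dy": 0,"dz": 0,"spin": 0},
    {"gripper": 0,"dx": 3.7,"dy": 0,"dz": 0,"spin": 0},
    {"gripper": 0,"dx": 3.7,"dy": 0,"dz": 0,"spin": 0},
  ],
)

```text
time: 15.65
tcp_pos: [0.5194, 0.1889, 0.0444]
orientation: [-3.141, -0.001, 0.093]
force: [-0.2, 0.8, -0.7]
opening: 0.0003
grasp_force: 0.0
```

Call:
drive_tool(
  increments=[
    {"gripper": 0,"dx": 0.3,"dy": 0,"dz": 0,"spin": 0},
    {"gripper": 0,"dx": 0.6,"dy": 0,"dz": 0,"spin": 0},
    {"gripper": 0,"dx": 0.9,"dy": 0,"dz": 0,"spin": 0},
    {"gripper": 0,"dx": 1.1,"dy": 0,"dz": 0,"spin": 0},
    {"gripper": 0,"dx": 1.3,"dy": 0,"dz": 0,"spin": 0},
    {"gripper": 0,"dx": 1.5,"dy": 0,"dz": 0,"spin": 0},
    {"gripper": 0,"dx": 1.7,"dy": 0,"dz": 0,"spin": 0},
    {"gripper": 0,"dx": 1.9,"dy": 0,"dz": 0,"spin": 0},
    {"gripper": 0,"dx": 2.0,"dy": 0,"dz": 0,"spin": 0},
    {"gripper": 0,"dx": 2.0,"dy": 0,"dz": 0,"spin": 0},
  ],
)

```text
time: 16.9
tcp_pos: [0.5399, 0.1906, 0.0445]
orientation: [-3.141, -0.001, 0.092]
force: [0.4, 0.2, -0.6]
opening: 0.0005
grasp_force: 0.0
```

Call:
drive_tool(
  increments=[
    {"gripper": 0,"dx": 0.1,"dy": 0,"dz": 0,"spin": 0},
    {"gripper": 0,"dx": 0.2,"dy": 0,"dz": 0,"spin": 0},
    {"gripper": 0,"dx": 0.3,"dy": 0,"dz": 0,"spin": 0},
    {"gripper": 0,"dx": 0.4,"dy": 0,"dz": 0,"spin": 0},
    {"gripper": 0,"dx": 0.5,"dy": 0,"dz": 0,"spin": 0},
    {"gripper": 0,"dx": 0.6,"dy": 0,"dz": 0,"spin": 0},
    {"gripper": 0,"dx": 0.7,"dy": 0,"dz": 0,"spin": 0},
    {"gripper": 0,"dx": 0.7,"dy": 0,"dz": 0,"spin": 0},
    {"gripper": 0,"dx": 0.7,"dy": 0,"dz": 0,"spin": 0},
    {"gripper": 0,"dx": 0.7,"dy": 0,"dz": 0,"spin": 0},
  ],
)

```text
time: 18.15
tcp_pos: [0.5411, 0.1907, 0.0436]
orientation: [3.14, 0.009, 0.094]
force: [-17.4, -2.1, 13.5]
opening: 0.0006
grasp_force: 8.7
```

Call:
drive_tool(
  increments=[
    {"gripper": 0,"dx": 0,"dy": 0,"dz": 0,"spin": 0},
    {"gripper": 0,"dx": -1,"dy": 0,"dz": 0,"spin": 0},
    {"gripper": 0,"dx": -3,"dy": 0,"dz": 0,"spin": 0},
    {"gripper": 0,"dx": -4,"dy": 0,"dz": -4,"spin": 0},
    {"gripper": 0,"dx": -6,"dy": 0,"dz": -9,"spin": 0},
    {"gripper": 0,"dx": -8,"dy": 0,"dz": -12,"spin": 0},
    {"gripper": 0,"dx": -9,"dy": 0,"dz": -12,"spin": 0},
    {"gripper": 0,"dx": -9,"dy": 0,"dz": -12,"spin": 0},
    {"gripper": 0,"dx": -9,"dy": 0,"dz": -12,"spin": 0},
    {"gripper": 0,"dx": -9,"dy": 0,"dz": -12,"spin": 0},
  ],
)

```text
time: 19.4
tcp_pos: [0.4565, 0.1827, 0.1633]
orientation: [3.141, 0.001, 0.092]
force: [0.6, 0.5, 0.7]
opening: 0.0006
grasp_force: 0.0
```

```bash
python3 - <<'E'
from h import *
o=get_obs();w=snapshot('wrist');s=snapshot('side');print(o['time'],o['tcp_pos'],o['force'])
w=cv2.resize(w[0:150,250:390],None,fx=2.8,fy=2.8,interpolation=cv2.INTER_CUBIC)
s=cv2.resize(s[150:300,240:380],None,fx=2.8,fy=2.8,interpolation=cv2.INTER_CUBIC)
cv2.imwrite('pics/f.png',np.hstack([w,s])[:,:,::-1])
E
```

```text
19.4 [0.45654394 0.18271412 0.16333661] [0.60959185 0.50085049 0.69038917]
```

View pics/f.png

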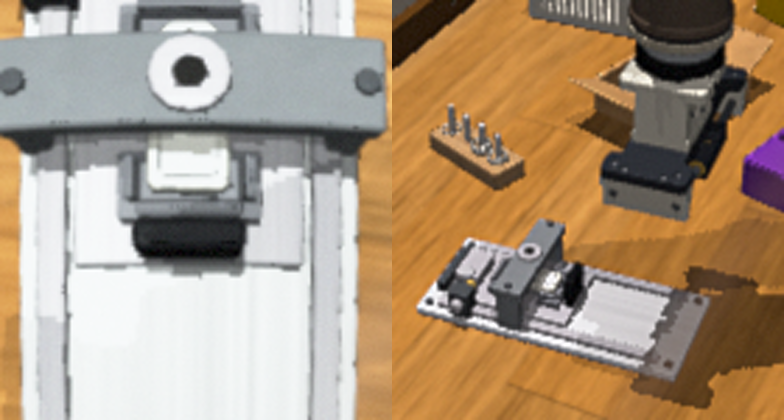

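The tag lies flat in the pocket under the gate (left half of the picture), and the shuttle is against the end stop, as the 17 N push confirmed. The arm is clear of everything, so I'm handing the job in.

```bash
python3 -c "
from workcell import *
print(sign_off())"
```

```text
the job is handed in; nothing more can be done
None
```

I handed the job in after about 19.4 s: both flaps are folded back, and the tag lies flat in the pocket of the shuttle. The shuttle is pushed in against its end stop; I judged the plunger snap from that and did not measure it. I did not touch the peg block, tape measure or mug.

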